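# Refit a cartridge fuse in its spring clips

### The job

Take the long cartridge fuse from the grey stock rack and press it straight down into the empty pair of spring clips on the fuse panel until both ends have snapped past the clips and sit fully home on the clip floors; push no harder than about 25 N, or the panel's soft rubber feet are squashed. Then swing the clear hinged cover fully shut over it. Leave the short fuse and the other things on the bench where they are.

Things in the scene. Friction and masses are not known exactly. Their poses are not given: they have to be found in the camera images.
- fuse_center (a point): The long cartridge fuse: brown tube 20 mm in diameter with a white label band and a brass cap at each end, 127 mm long in all, about 0.1 kg. The caps are 20.6 mm in diameter, 16 mm long, their rims chamfered. This point is its very centre, on its axis; y runs along the axis (either end may go either way). It starts lying level in a notch of the rack, axis 28 mm above the bench.
- fuse: The same long fuse as fuse_center, origin also at its centre, y along its axis.
- short_fuse_center (a point): The short cartridge fuse, like the long one but 76 mm long: it does not belong in these clips. The point is its centre, y runs along its axis. It lies in the other notch of the rack, axis 28 mm above the bench.
- rack: Grey stock rack, fixed to the bench: a plate 170 (x) by 110 (y) by 4 mm with two ribs across it, 8 mm thick, 20 mm high, at y = -30 and +30 mm, each with notches at x = -42 and +42 mm in which the fuses lie along y; between the ribs a fuse is free for the fingers. Which notch holds the long fuse varies. Origin: centre of the underside.
- fuse_seat (a point): Where the long fuse's centre lies when fully home, half-way between the two copper spring clips of the fuse block, 60 mm above the bench; y runs along the fuse (away from the cover hinge), x across, z up. Flared end tabs 133 mm apart keep the fuse lengthways. The black block, 46 mm wide, lies 30 mm lower between the clips. A terminal row 76 to 110 mm to the +x side ends 12 mm lower.
- clip_floors: The copper floors of the two clips, on which the caps rest when home: 10 mm wide, 14 mm long, at y = -55.5 and +55.5 mm of the seat, 10.3 mm under the seated axis. Each clip has two spring leaves, 14 mm apart at the pinch, mouth flared to 30 mm; the caps meet them 11 mm above home. Spreading both takes 15 to 23 N, then it eases off, then comes the floor. All on the panel, moving with it.
- cover_hinge (a point): Middle of the cover's hinge pin, 83 mm from the seat at its -y end, 76 mm above the bench. The pin runs along x. Same axes as fuse_seat.
- cover (a joint): Hinge angle of the clear plastic cover, rad: 0 shut (level over the fuse), it starts open at 1.65 to 1.95, leaning away from the fuse; stops at 2.05. A stiff hinge: it stays where it is left and wants about 1 N at its tip. Shut, it clears a seated fuse by 4 mm.
- cover_tip (a point): Middle of the cover's free edge, 176 mm from the hinge pin; the cover is 50 mm wide, 3 mm thick, with a grey lip at the free edge and 16 mm side skirts. y points from the hinge along the cover, z to its outer side (up when shut).
- multimeter: Black hand-held multimeter, 80 x 165 x 40 mm, lying face up beyond the panel; leave alone. Origin: centre of its underside.
- screwdriver: Screwdriver 190 mm long with a black handle, lying at the right side; leave alone.
- tape: Roll of clear tape lying flat, 94 mm across, 24 mm high; leave alone. Origin: centre of its underside.
- alcohol: White plastic bottle, 60 mm across, 150 mm high, standing; leave alone. Origin: centre of its underside.
- core: Short black plastic tube standing on end, 48 mm across, 50 mm high; leave alone. Origin: centre of its underside.
- bagged_part: Flat bagged part, 100 x 140 x 22 mm; leave alone. Origin: centre of its underside.
- screw_tray: White divided tray, 100 x 160 x 28 mm; leave alone. Origin: centre of its underside.
- panel (a joint): How far the whole grey panel (fuse block, clips, cover) has sunk on its four soft rubber feet, m: 0 unloaded, and 1 mm more for each 4 N pressed on it, rising again when let go; over 8 mm harms the feet. So under load the seat lies lower than measured beforehand.
Things that resemble listed ones, but are neither listed nor needed, are in the scene too. What is shaped like the fuse but blue or purple is not meant.

How it is judged:
On the way:
1. with the cover still open, the fuse is fully home in both clips (z of fuse_center in the frame of fuse_seat between -0.002 and 0.0015 m and x of fuse_center in the frame of fuse_seat between -0.0025 and 0.0025 m and y of fuse_center in the frame of fuse_seat between -0.005 and 0.005 m and angle between the y axis of fuse_center and the y axis of fuse_seat, either way round below 0.03 rad and value of joint cover above 1 rad), for 0.2 s.
At the end, for the whole second after the job is handed in: The long fuse lies fully home in both clips (its centre within 1.5 mm of the seated height, 2.5 mm sideways and 5 mm lengthways of the seat, its axis parallel to the clips within 0.03 rad), at rest, with the cover shut over it (under 0.05 rad) (z of fuse_center in the frame of fuse_seat between -0.002 and 0.0015 m and x of fuse_center in the frame of fuse_seat between -0.0025 and 0.0025 m and y of fuse_center in the frame of fuse_seat between -0.005 and 0.005 m and angle between the y axis of fuse_center and the y axis of fuse_seat, either way round below 0.03 rad and value of joint cover below 0.05 rad and linear speed of fuse below 0.01 m/s); the robot touches nothing.
It fails at once if the panel is pushed down on its feet by over 8 mm, which takes about 32 N (value of joint panel above 0.008 m).
It fails at once if the short fuse is moved by over 15 mm (distance of short_fuse_center from where it was at the start of the episode above 0.015 m).
It fails at once if another thing on the bench is moved by over 20 mm (distance of any of multimeter, screwdriver, tape, alcohol, core, bagged_part, screw_tray from where it was at the start of the episode above 0.02 m).
It also fails if it takes over 51 s, if anything falls off the work surface, if the arm or the gripper's body presses on something with over 40 N, if the wrist force passes 120 N, or if a joint passes its speed limit or range.

### The arm

A 7-joint arm with a two-finger parallel gripper is mounted at the origin on the work surface. World frame = base frame: x ahead of the robot, y to its left, z up, the work surface at z = 0. Lengths are in m, angles in rad, forces in N, time in s.
With the tool pointing down it reaches from about 0.4 to 0.875 m from the base axis. Payload 19.3 kg.
Tool frame: the origin (TCP) lies midway between the tips of the shut fingers; the grasp point (between the pads) lies 19 mm behind it; x points along the fingers, y is the direction in which the jaws open and shut, and the axes are right-handed (so a half turn about x gives the same grasp; the last joint's range is limited). The gripper opens to 85 mm and grips with 20 to 120 N. Pads are 22 mm wide; open, the fingers measure 114 mm over their backs; the gripper's body (76 mm by 85 mm) begins 54 mm behind the grasp point. The pads swing forward as they close: fully open they stand 13 mm farther back than shut.
Start: joints at [1.097, 0.521, -0.036, 1.599, 0.021, 1.021, -0.113], TCP at [0.246, -0.575, 0.231] pointing down, gripper open.
Joint ranges: [-2.91, 2.91], [-0.3, 2.13], [-1.5, 1.42], [0.17, 2.43], [-1.26, 4.41], [0.16, 1.93], [-2.52, 2.52]. Speed limits (rad/s): [1.89, 1.89, 2.39, 2.39, 3.01, 3.01, 3.01].

### API

Orientations are given as [roll, pitch, yaw] about the fixed x, y, z axes, in that order (R = Rz(yaw) Ry(pitch) Rx(roll)).
In Python, from workcell import telemetry, vision, workorder gives the robot as it stands. The module is installed in compiled form; this text tells all that it offers.
- The arm moves only by the tool play_rows, never from a script. Its argument "deltas" is a list of rows, each a list of 7 numbers: the shift along the world's x, y, z in mm, then the turn, a rotation vector about the world's x, y, z in degrees, then the finger opening in mm, from 0 to 85.4. In form: [[x, y, z, wx, wy, wz, jaw], ...]. A call has 1 to 8 rows; each row shifts and turns the commanded pose from where the row before left it; what a row does not reach is not made up. A row lasts 1/8 s, in which the tool goes at most 62.5 mm and 10.7 degrees, less where a joint would pass 70% of its speed; a pose out of reach is approached as far as the arm can. A call with a gripper value outside its range is refused whole. The fingers move at their own pace and stop on an object; "grip_force" is the grip in N (left out, the last holds). Time passes only in rows, so rows that do not move let the fingers close. It gives the time, the measured TCP pose, the force and the opening at its end, in the units of the state.
- telemetry.observe(): the state, without advancing time (a new reading comes with each control period).
- vision.grab_frame(name): name is "side" or "top"; returns the picture (420x560x3 uint8, red, green, blue); there is no depth.
- vision.camera_info(name): a dict with "mtx" (3x3 intrinsics, pixels), "rvec" (rotation vector, rad) and "tvec" (3), from world to camera coordinates, as OpenCV has them. Camera axes: x right, y down, z forward; pixel columns grow to the right and rows downward; lengths in m; the calibration is good to about 2 mm. A picture is of the moment at which its call begins. camera_info takes no time and is no camera call.
- workorder.job_done(): hands the job in, once; it reports no verdict.
The state is a dict: "clock": time; "qpos": joint angles; "qd": joint speeds; "joint_efforts": joint torques, N m; "position": TCP position; "tool_rot": TCP orientation; "force": force on the tool from outside, world axes, zero at the start; "moment": the same for the moment, N m; "grip_width": finger opening in m.
Only numpy, scipy, OpenCV 4.12 (cv2) and the standard library are available. Lean on these libraries where they do the work, as an engineer would, in place of code of your own. Each camera call takes 0.05 s, during which the arm holds its last target. There are 200 camera calls.

## Working session

There is one attempt and no reset: what is moved stays moved. The work goes in short steps, Python scripts to look and compute and a tool call to move; the robot and the scene stay as the last step left them, time stands still between calls to the robot, and variables do not carry over. Pictures are saved under pics/ and viewed, about 8 in all and at most 12, crops included, and the job is handed in when it is done.

Besides the shell and the picture viewer there is one more tool, called after "Request:" as name(argument=value, ...) on one line, values as JSON. play_rows: Moves the arm, as the interface text tells. Its arguments: {"type":"object","properties":{"deltas":{"type":"array","items":{"type":"array","items":{"type":"number"}}},"grip_force":{"type":"number"}},"required":["deltas"]}

```bash
mkdir -p pics; cat > h.py <<'E'
import numpy as np, cv2
from workcell import telemetry, vision, workorder
def cam(n):
    c=vision.camera_info(n); K=np.array(c['mtx'],float); R=cv2.Rodrigues(np.array(c['rvec'],float))[0]; t=np.array(c['tvec'],float).ravel(); return K,R,t
def ray(n,u,v):
    K,R,t=cam(n); d=R.T@np.linalg.solve(K,[u,v,1.]); return -R.T@t,d
def onz(n,u,v,z):
    o,d=ray(n,u,v); return o+d*(z-o[2])/d[2]
def proj(n,p):
    K,R,t=cam(n); q=K@(R@np.array(p)+t); return q[:2]/q[2]
def two(a,b):
    o1,d1=ray('top',*a); o2,d2=ray('side',*b)
    s=np.linalg.lstsq(np.c_[d1,-d2],o2-o1,rcond=None)[0]; p,q=o1+d1*s[0],o2+d2*s[1]; return (p+q)/2,np.linalg.norm(p-q)
def snap(n,f=None):
    im=vision.grab_frame(n)[:,:,::-1].copy()
    if f: cv2.imwrite('pics/'+f,im)
    return im
E
python3 - <<'E'
from h import *
print(telemetry.observe())
for n in('top','side'):
    snap(n,n+'0.png'); K,R,t=cam(n); print(K[0,0],-R.T@t,R[2])
E
```

```text
{'clock': 0.0, 'qpos': array([ 1.09679921,  0.52204393, -0.03631563,  1.60000579,  0.02119307,
        1.02106246, -0.11280105]), 'qd': array([-3.18381854e-06,  3.03422584e-04,  5.61496474e-04, -6.07027756e-04,
       -5.23574801e-04,  2.04612100e-03,  6.67553113e-04]), 'joint_efforts': array([ 3.17082944e-03, -9.27114415e+01,  1.98156394e+00, -3.69931233e+01,
        1.80229062e-02,  8.19846347e-03,  6.10249140e-05]), 'position': array([ 0.24540319, -0.57444748,  0.230708  ]), 'tool_rot': array([-1.50055176,  1.56966151,  2.04481311]), 'force': array([0.14086657, 0.21691898, 0.33739965]), 'moment': array([-0.00275226,  0.01337612, -0.00178045]), 'grip_width': 0.08519587717802658}
448.7621570226329 [3.47452014e-01 5.65626624e-04 1.24896316e+00] [ 0.18045316 -0.01878653 -0.98340415]
527.1780864253626 [0.1665978  1.07655798 0.93943619] [ 0.2595397  -0.75970022 -0.59623378]
```

View pics/top0.png

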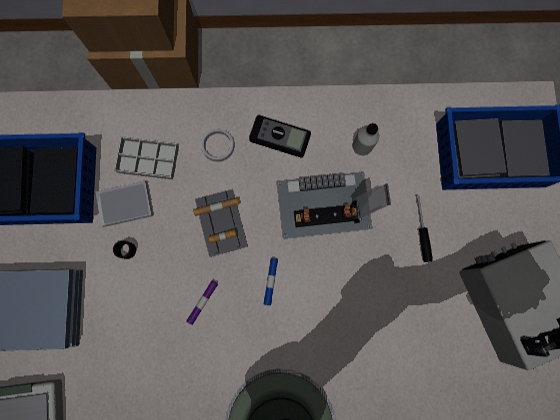

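View pics/side0.png

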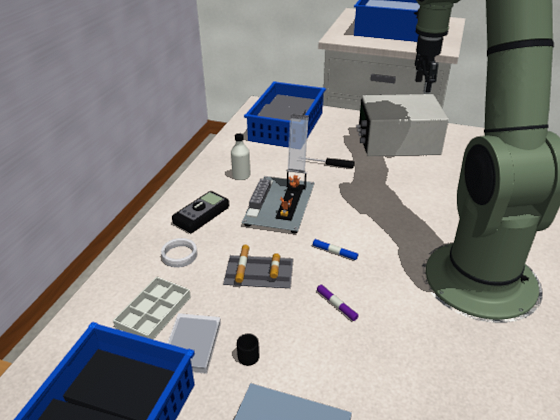

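The top view shows the long fuse at about (217,206), the short one at (221,236), the fuse block at (327,215), and the open cover leaning right from about (358,210). Now I'll zoom in.

```bash
python3 - <<'E'
import cv2
t=cv2.imread('pics/top0.png');s=cv2.imread('pics/side0.png')
cv2.imwrite('pics/tc.png',cv2.resize(t[165:265,190:400],None,fx=3.8,fy=3.8,interpolation=cv2.INTER_CUBIC))
cv2.imwrite('pics/sc.png',cv2.resize(s[105:295,215:335],None,fx=3.1,fy=3.1,interpolation=cv2.INTER_CUBIC))
E
```

```text
(no output)
```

View pics/tc.png

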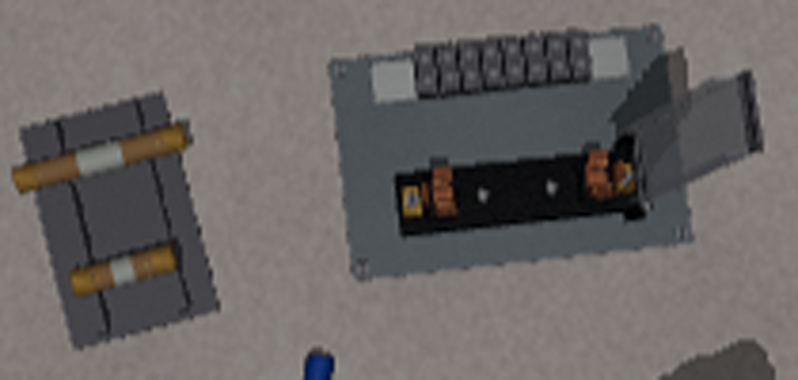

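View pics/sc.png

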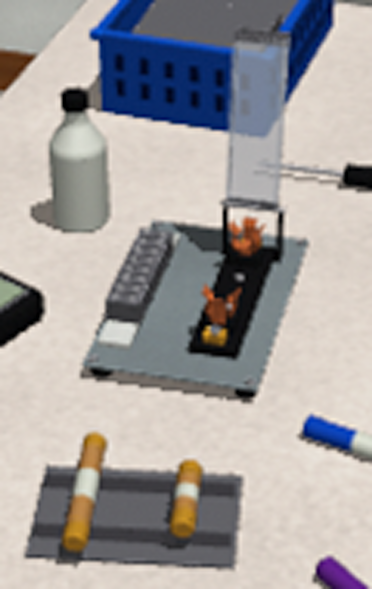

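The top crop shows the fuse (x5 cm range, tilted), the copper clips at crop (443,190) and (597,175), and the hinge towers at (630,190). Next I'll mask these by colour.

```bash
python3 - <<'E'
from h import *
def comps(n,roi,lo,hi,amin):
    im=cv2.imread(f'pics/{n}0.png'); x0,y0,x1,y1=roi
    sub=cv2.resize(im[y0:y1,x0:x1],None,fx=4,fy=4,interpolation=cv2.INTER_CUBIC)
    h=cv2.cvtColor(sub,cv2.COLOR_BGR2HSV); m=cv2.inRange(h,lo,hi)
    m=cv2.morphologyEx(m,cv2.MORPH_CLOSE,np.ones((9,9)))
    k,l,st,c=cv2.connectedComponentsWithStats(m); out=[]
    for i in range(1,k):
        if st[i,4]>=amin:
            pts=np.argwhere(l==i)[:,::-1].astype(np.float32); r=cv2.minAreaRect(pts)
            f=lambda p:(np.array(p)+.5)/4-.5+[x0,y0]
            out.append((st[i,4]/16,f(c[i]).round(1),f(r[0]).round(1),np.array(r[1]).round(0)/4, f(cv2.boxPoints(r)).round(1).tolist()))
    return out
for n,roi in(('top',(190,165,250,262)),('side',(220,235,300,290))):
    print(n,'orange')
    for o in comps(n,roi,(8,90,60),(25,255,255),80): print(o)
for n,roi in(('top',(280,190,365,235)),('side',(265,165,312,225))):
    print(n,'copper')
    for o in comps(n,roi,(3,80,60),(13,255,255),60): print(o)
    print(n,'yellow')
    for o in comps(n,roi,(14,90,60),(28,255,255),40): print(o)
# fuse end-points in top by z=0.028, from crop
for u,v in((24,180),(188,135),(80,281),(173,259)): 
    print(onz('top',190+u/3.8,165+v/3.8,.028).round(4))
for u,v in((335,62),(657,30),(360,275),(688,238)):
    print('panelcorner',onz('top',190+u/3.8,165+v/3.8,.022).round(4))
for u,v in((443,190),(597,175)):
    print('clip',onz('top',190+u/3.8,165+v/3.8,.06).round(4))
for a in((30,165),(100,158)):pass
E
```

```text
top orange
(np.float64(113.3125), array([230.2, 202.4]), array([230.1, 202.6]), array([ 7.  , 17.25]), [[220.8, 201.6], [237.4, 196.8], [239.4, 203.6], [222.8, 208.4]])
(np.float64(111.875), array([201.6, 210.1]), array([201.6, 210. ]), array([ 7.  , 17.25]), [[192.3, 209.0], [209.0, 204.3], [210.9, 211.0], [194.1, 215.7]])
(np.float64(73.125), array([230.1, 233.6]), array([230.1, 233.5]), array([ 7.  , 11.25]), [[223.8, 231.3], [234.7, 228.9], [236.3, 235.8], [225.4, 238.2]])
(np.float64(73.75), array([213.5, 238.1]), array([213.6, 238.1]), array([ 7.25, 11.  ]), [[207.3, 235.9], [218.0, 233.3], [219.8, 240.3], [209.1, 242.9]])
side orange
(np.float64(80.4375), array([244.5, 250.3]), array([244.5, 250.2]), array([ 7.5, 12.5]), [[239.7, 255.5], [242.0, 243.4], [249.4, 244.8], [247.1, 257.0]])
(np.float64(54.9375), array([275.8, 257.1]), array([275.7, 257. ]), array([8.  , 8.25]), [[271.4, 260.8], [272.0, 252.5], [280.0, 253.1], [279.3, 261.4]])
(np.float64(140.625), array([239.7, 273.6]), array([239.7, 273.5]), array([ 8.75, 18.5 ]), [[233.7, 281.7], [237.3, 263.5], [245.8, 265.2], [
[... 905 characters left out ...]
 11.25]), [[287.4, 176.0], [298.5, 173.6], [301.1, 185.6], [289.9, 188.0]])
(np.float64(91.0625), array([285.6, 203.1]), array([285.8, 203.2]), array([12.5, 12.5]), [[279.2, 209.0], [280.0, 196.5], [292.5, 197.4], [291.6, 209.8]])
side yellow
(np.float64(38.625), array([283.8, 213.1]), array([283.7, 212.7]), array([8.5, 6. ]), [[279.0, 214.8], [280.2, 209.0], [288.4, 210.6], [287.3, 216.5]])
[0.5678 0.215  0.028 ]
[0.5981 0.0959 0.028 ]
[0.4932 0.1745 0.028 ]
[0.5073 0.1077 0.028 ]
panelcorner [ 0.6517 -0.0128  0.022 ]
panelcorner [ 0.6703 -0.2531  0.022 ]
panelcorner [ 0.4929 -0.0267  0.022 ]
panelcorner [ 0.5136 -0.2662  0.022 ]
clip [ 0.5473 -0.0863  0.06  ]
clip [ 0.5552 -0.1961  0.06  ]
```

```bash
python3 - <<'E'
from h import *
a=onz('top',193.2,212.35,.028);b=onz('top',238.4,200.2,.028)
print('fuse',((a+b)/2).round(4),np.linalg.norm(a-b),np.degrees(np.arctan2(-(a-b)[0],(a-b)[1])))
# side: ends of long fuse
im=cv2.imread('pics/side0.png')
for p in (((215.8,206.3),(242.3,263.2)),): print(two(*p))
print('clips tri',two((348,210.2),(293.9,180.7)),two((305.4,214.8),(285.6,203.1)))
# block edges
t=cv2.imread('pics/top0.png'); x0,y0=285,190
s=cv2.resize(t[190:240,285:365],None,fx=4,fy=4,interpolation=cv2.INTER_CUBIC); g=s.max(2)
for u in range(298,352,6):
    col=g[:,int((u-x0+.5)*4)].astype(int)
    d=np.where(col<50)[0]; print(u,(d.min()+.5)/4-.5+y0,(d.max()+.5)/4-.5+y0, onz('top',u,(d.min()+.5)/4-.5+y0,.03)[:2].round(4),onz('top',u,(d.max()+.5)/4-.5+y0,.03)[:2].round(4))
R=cv2.Rodrigues(np.zeros(3))[0]
from scipy.spatial.transform import Rotation as Ro
print(Ro.from_euler('xyz',telemetry.observe()['tool_rot']).as_matrix().round(3))
E
```

```text
fuse [0.5836 0.1612 0.028 ] 0.1284766159192695 13.972065164863837
(array([0.58188396, 0.16103214, 0.02804223]), np.float64(0.0031719859781029745))
clips tri (array([ 0.55607001, -0.19911126,  0.0589976 ]), np.float64(0.003266380181327536)) (array([ 0.54593514, -0.08385345,  0.05712507]), np.float64(0.004914783391920605))
298 210.125 226.625 [ 0.5666 -0.0653] [ 0.5206 -0.0638]
304 189.625 225.875 [ 0.6241 -0.084 ] [ 0.5222 -0.0803]
310 208.375 225.125 [ 0.5706 -0.0987] [ 0.5239 -0.0969]
316 207.625 224.625 [ 0.5723 -0.1154] [ 0.5248 -0.1134]
322 207.375 223.625 [ 0.5726 -0.132 ] [ 0.5272 -0.13  ]
328 206.375 223.125 [ 0.575  -0.1488] [ 0.5281 -0.1466]
334 206.375 222.625 [ 0.5746 -0.1654] [ 0.5291 -0.1632]
340 205.375 221.875 [ 0.577  -0.1822] [ 0.5308 -0.1798]
346 202.625 221.125 [ 0.5843 -0.1993] [ 0.5324 -0.1965]
[[-0.     0.393 -0.92 ]
 [ 0.001 -0.92  -0.393]
 [-1.    -0.001  0.   ]]
```

Request:
play_rows(deltas=[[21, 46, 0, 0, 0, 5, 60], [21, 46, 0, 0, 0, 5, 60], [21, 46, 0, 0, 0, 5, 60], [21, 46, 0, 0, 0, 5, 60], [21, 46, 0, 0, 0, 5, 60], [21, 46, 0, 0, 0, 5, 60], [21, 46, 0, 0, 0, 5, 60], [21, 46, 0, 0, 0, 5, 60]], grip_force=80)

```text
clock: 1.1
position: [0.4139, -0.2052, 0.2313]
tool_rot: [-0.387, 1.571, -2.424]
force: [0.7, -0.4, -0.3]
grip_width: 0.0599
```

Request:
play_rows(deltas=[[21, 46, 0, 0, 0, 5, 60], [21, 46, 0, 0, 0, 5, 60], [21, 46, 0, 0, 0, 5, 60], [21, 46, 0, 0, 0, 5, 60], [21, 46, 0, 0, 0, 5, 60], [21, 46, 0, 0, 0, 5, 60], [21, 46, 0, 0, 0, 5, 60], [21, 46, 0, 0, 0, 5, 60]])

```text
clock: 2.1
position: [0.582, 0.1626, 0.231]
tool_rot: [-1.295, 1.57, -2.634]
force: [1.0, -0.9, 0.2]
grip_width: 0.0601
```

Request:
play_rows(deltas=[[0, 0, -50, 0, 0, 0, 60], [0, 0, -50, 0, 0, 0, 60], [0, 0, 0, 0, 0, 0, 60]])

```text
clock: 2.48
position: [0.5796, 0.1606, 0.1284]
tool_rot: [-1.531, 1.565, -2.872]
force: [-0.8, 0.1, 0.9]
grip_width: 0.0598
```

```bash
cat > st.py <<'E'
from h import *
from scipy.spatial.transform import Rotation as Ro
s=telemetry.observe(); R=Ro.from_euler('xyz',s['tool_rot']).as_matrix()
print(s['clock'],'pos',(s['position']*1000).round(1),'F',s['force'].round(1),'M',s['moment'].round(2),'w',round(s['grip_width']*1000,1),'yaw jaw',np.degrees(np.arctan2(R[1,1],R[0,1])).round(2),'xaxis',R[:,0].round(3),'q',s['qpos'].round(2))
E
python3 st.py
```

```text
2.475 pos [579.6 160.6 128.4] F [-0.8  0.1  0.9] M [-0.07 -0.05 -0.02] w 59.8 yaw jaw 13.16 xaxis [-0.006 -0.002 -1.   ] q [-0.01  0.66 -0.52  1.73  0.41  0.87 -0.48]
```

Request:
play_rows(deltas=[[3, 0, -40, 0, 0, 1, 60], [0, 0, -40, 0, 0, 0, 60], [0, 0, -27, 0, 0, 0, 60], [0, 0, -10, 0, 0, 0, 60], [0, 0, 0, 0, 0, 0, 60]])

```text
clock: 3.1
position: [0.5852, 0.1614, 0.0155]
tool_rot: [1.538, 1.57, 0.213]
force: [0.9, -0.0, 0.2]
grip_width: 0.0598
```

```bash
python3 st.py
```

```text
3.1 pos [585.2 161.4  15.5] F [ 0.9 -0.   0.2] M [ 0.03 -0.02 -0.01] w 59.8 yaw jaw 14.12 xaxis [ 0.001  0.    -1.   ] q [-0.07  0.82 -0.44  1.76  0.52  0.68 -0.55]
```

Request:
play_rows(deltas=[[-1, 0, 0, 0, 0, 0, 40], [0, 0, 0, 0, 0, 0, 30]])

```text
clock: 3.35
position: [0.5841, 0.1613, 0.0154]
tool_rot: [1.524, 1.569, 0.2]
force: [-0.4, -0.6, 0.4]
grip_width: 0.03
```

```bash
python3 st.py
```

```text
3.35 pos [584.1 161.3  15.4] F [-0.4 -0.6  0.4] M [-0.01 -0.02 -0.03] w 30.0 yaw jaw 14.13 xaxis [ 0.001  0.    -1.   ] q [-0.07  0.82 -0.44  1.77  0.52  0.68 -0.55]
```

Request:
play_rows(deltas=[[0, 0, -4, 0, 0, 0, 30], [0, 0, 0, 0, 0, 0, 15], [0, 0, 0, 0, 0, 0, 10], [0, 0, 0, 0, 0, 0, 10], [0, 0, 0, 0, 0, 0, 10]])

```text
clock: 3.98
position: [0.5831, 0.161, 0.0102]
tool_rot: [-1.289, 1.57, -2.613]
force: [-5.0, -2.2, 3.2]
grip_width: 0.0177
```

```bash
python3 st.py
```

```text
3.975 pos [583.1 161.   10.2] F [-5.  -2.2  3.2] M [-0.37  1.04 -0.03] w 17.7 yaw jaw 14.13 xaxis [-0.001 -0.001 -1.   ] q [-0.07  0.82 -0.44  1.77  0.52  0.67 -0.56]
```

Request:
play_rows(deltas=[[0, 0, 15, 0, 0, 0, 10], [0, 0, 40, 0, 0, 0, 10], [0, 0, 50, 0, 0, 0, 10], [-4, -40, 10, 0, 0, -1, 10], [-4, -40, 0, 0, 0, -1, 10], [-4, -40, 0, 0, 0, -1, 10], [-4, -40, 0, 0, 0, -1, 10], [-4, -40, 0, 0, 0, -1, 10]])

```text
clock: 4.97
position: [0.5638, -0.04, 0.1264]
tool_rot: [1.403, 1.569, -0.009]
force: [0.5, -0.4, -0.2]
grip_width: 0.0171
```

Request:
play_rows(deltas=[[-4, -40, 0, 0, 0, -1, 10], [-4, -40, 0, 0, 0, -1, 10], [-4, -22, 0, 0, 0, -2.3, 10], [0, 0, 0, 0, 0, 0, 10], [0, 0, 0, 0, 0, 0, 10]])

```text
clock: 5.6
position: [0.5519, -0.1394, 0.1257]
tool_rot: [2.176, 1.57, 0.691]
force: [0.1, 0.2, -2.4]
grip_width: 0.0173
```

```bash
python3 st.py
```

```text
5.6 pos [ 551.9 -139.4  125.7] F [ 0.1  0.2 -2.4] M [ 0.    0.02 -0.03] w 17.3 yaw jaw 4.9 xaxis [ 0.001  0.001 -1.   ] q [ 0.49  0.61 -0.49  1.82  0.38  0.8  -0.1 ]
```

Request:
play_rows(deltas=[[-1, -1.5, -30, 0, 0, 0, 10], [0, 0, -13, 0, 0, 0, 10], [0, 0, 0, 0, 0, 0, 10], [0, 0, 0, 0, 0, 0, 10]])

```text
clock: 6.1
position: [0.5511, -0.1418, 0.083]
tool_rot: [1.53, 1.57, 0.045]
force: [-0.6, 0.1, -0.9]
grip_width: 0.0177
```

```bash
python3 st.py; python3 - <<'E'
from h import *
t=snap('top','top1.png');s=snap('side','side1.png')
a=cv2.resize(t[180:245,280:380],None,fx=4,fy=4,interpolation=cv2.INTER_CUBIC)
b=cv2.resize(s[110:230,240:330],None,fx=4.4,fy=4.4,interpolation=cv2.INTER_CUBIC)
c=np.zeros((600,800,3),np.uint8); c[:260,:400]=a; c[:528,400:796]=b
cv2.imwrite('pics/c1.png',c)
E
```

```text
6.1 pos [ 551.1 -141.8   83. ] F [-0.6  0.1 -0.9] M [-0.01  0.07 -0.  ] w 17.7 yaw jaw 4.87 xaxis [ 0.001  0.    -1.   ] q [ 0.47  0.67 -0.45  1.85  0.42  0.72 -0.14]
```

View pics/c1.png

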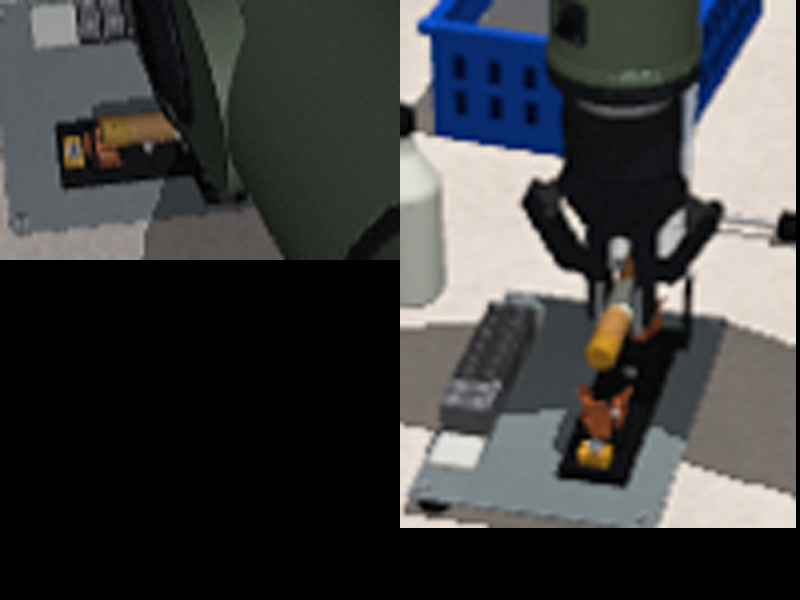

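The fuse is held level above the clips. In the top crop its near cap is at crop (100,127), i.e. px (305,212). In the side crop its end is at (603,350). I'll measure the cap's position.

```bash
python3 - <<'E'
from h import *
t=cv2.imread('pics/top1.png')
s=cv2.resize(t[195:230,295:330],None,fx=8,fy=8,interpolation=cv2.INTER_CUBIC)
h=cv2.cvtColor(s,cv2.COLOR_BGR2HSV); m=cv2.inRange(h,(14,90,60),(28,255,255))
for u in range(304,325,2):
    d=np.where(m[:,int((u-295+.5)*8)])[0]
    if len(d): 
        a,b=[(x+.5)/8-.5+195 for x in(d.min(),d.max())]; print(u,a,b,onz('top',u,(a+b)/2,.1015)[:2].round(4))
seat=np.array([.551,-.141,.06]);th=np.radians(4.87); ax=np.array([-np.sin(th),np.cos(th),0])
f=np.array([.5511,-.1418,.1015])
print('pred end',f+ax*.0635,'px',proj('top',f+ax*.0635),proj('side',f+ax*.0635))
print('pred mid clip axis', proj('top',seat+ax*.0555),proj('side',seat+ax*.0555), proj('side',seat-ax*.0555))
E
```

```text
306 208.5625 215.9375 [ 0.5476 -0.0821]
308 208.4375 216.0625 [ 0.5474 -0.0873]
310 208.3125 215.9375 [ 0.5476 -0.0925]
312 208.3125 215.4375 [ 0.5482 -0.0977]
314 208.0625 215.1875 [ 0.5487 -0.1029]
316 207.9375 214.4375 [ 0.5497 -0.1082]
318 207.6875 214.5625 [ 0.5497 -0.1134]
320 207.6875 215.0625 [ 0.5489 -0.1186]
322 210.1875 214.5625 [ 0.5462 -0.1237]
pred end [ 0.54570915 -0.07852924  0.1015    ] px [304.66578494 212.99036727] [284.21978049 191.1662301 ]
pred mid clip axis [306.35712958 215.36383353] [284.83568753 201.74387105] [293.20773184 180.83732802]
```

Request:
play_rows(deltas=[[-0.5, 0.5, -12, 0, 0, 0, 10], [0, 0, -8, 0, 0, 0, 10], [0, 0, -2, 0, 0, 0, 10], [0, 0, 0, 0, 0, 0, 10]])

```text
clock: 6.7
position: [0.55, -0.1417, 0.0601]
tool_rot: [-2.001, 1.57, 2.796]
force: [0.3, -0.6, -0.8]
grip_width: 0.017
```

```bash
python3 st.py
```

```text
6.7 pos [ 550.  -141.7   60.1] F [ 0.3 -0.6 -0.8] M [ 0.01 -0.03  0.02] w 17.0 yaw jaw 4.84 xaxis [-0.  0. -1.] q [ 0.45  0.7  -0.43  1.86  0.45  0.68 -0.16]
```

Request:
play_rows(deltas=[[0, 0, -2, 0, 0, 0, 10], [0, 0, -2, 0, 0, 0, 10], [0, 0, -2, 0, 0, 0, 10], [0, 0, 0, 0, 0, 0, 10]])

```text
clock: 7.2
position: [0.55, -0.1418, 0.0541]
tool_rot: [-1.675, 1.571, 3.122]
force: [0.2, -0.2, -0.9]
grip_width: 0.0173
```

```bash
python3 st.py
```

```text
7.2 pos [ 550.  -141.8   54.1] F [ 0.2 -0.2 -0.9] M [ 0.04 -0.01  0.02] w 17.3 yaw jaw 4.83 xaxis [-0.  0. -1.] q [ 0.45  0.71 -0.43  1.86  0.45  0.67 -0.16]
```

Request:
play_rows(deltas=[[0, 0, -2, 0, 0, 0, 10], [0, 0, 0, 0, 0, 0, 10]])

```text
clock: 7.45
position: [0.5502, -0.1418, 0.0524]
tool_rot: [1.147, 1.571, -0.339]
force: [-0.3, 0.3, 2.2]
grip_width: 0.0172
```

```bash
python3 st.py
```

```text
7.45 pos [ 550.2 -141.8   52.4] F [-0.3  0.3  2.2] M [0.02 0.15 0.07] w 17.2 yaw jaw 4.84 xaxis [ 0. -0. -1.] q [ 0.45  0.71 -0.43  1.86  0.45  0.67 -0.16]
```

Request:
play_rows(deltas=[[0, 0, -1, 0, 0, 0, 10], [0, 0, -1, 0, 0, 0, 10], [0, 0, 0, 0, 0, 0, 10]])

```text
clock: 7.82
position: [0.5503, -0.1417, 0.0506]
tool_rot: [1.222, 1.57, -0.265]
force: [-2.3, 0.4, 8.9]
grip_width: 0.0169
```

```bash
python3 st.py
```

```text
7.825 pos [ 550.3 -141.7   50.6] F [-2.3  0.4  8.9] M [0.06 0.31 0.05] w 16.9 yaw jaw 4.83 xaxis [ 0.001 -0.    -1.   ] q [ 0.45  0.71 -0.43  1.86  0.46  0.66 -0.17]
```

Request:
play_rows(deltas=[[0, 0, -1, 0, 0, 0, 10], [0, 0, -1, 0, 0, 0, 10], [0, 0, 0, 0, 0, 0, 10]])

```text
clock: 8.2
position: [0.5504, -0.1418, 0.0488]
tool_rot: [1.101, 1.57, -0.385]
force: [-1.0, -0.2, 11.5]
grip_width: 0.0172
```

```bash
python3 st.py
```

```text
8.2 pos [ 550.4 -141.8   48.8] F [-1.  -0.2 11.5] M [-0.03  0.41  0.05] w 17.2 yaw jaw 4.84 xaxis [ 0.001 -0.    -1.   ] q [ 0.45  0.72 -0.42  1.86  0.46  0.66 -0.17]
```

Request:
play_rows(deltas=[[0, 0, -1, 0, 0, 0, 10], [0, 0, -1, 0, 0, 0, 10], [0, 0, 0, 0, 0, 0, 10]])

```text
clock: 8.57
position: [0.5506, -0.1418, 0.047]
tool_rot: [1.135, 1.57, -0.351]
force: [-2.9, 0.0, 15.3]
grip_width: 0.0173
```

Request:
play_rows(deltas=[[0, 0, -1, 0, 0, 0, 10], [0, 0, 0, 0, 0, 0, 10]])

```text
clock: 8.82
position: [0.5506, -0.1418, 0.0461]
tool_rot: [1.128, 1.569, -0.359]
force: [-3.4, -0.3, 17.4]
grip_width: 0.0175
```

Request:
play_rows(deltas=[[0, 0, -1, 0, 0, 0, 10], [0, 0, 0, 0, 0, 0, 10]])

```text
clock: 9.07
position: [0.5506, -0.1419, 0.0451]
tool_rot: [1.072, 1.57, -0.415]
force: [-2.3, 0.5, 15.8]
grip_width: 0.017
```

Request:
play_rows(deltas=[[0, 0, -1, 0, 0, 0, 10], [0, 0, 0, 0, 0, 0, 10]])

```text
clock: 9.32
position: [0.5506, -0.1419, 0.0441]
tool_rot: [1.083, 1.569, -0.404]
force: [-3.5, 0.7, 18.1]
grip_width: 0.0173
```

Request:
play_rows(deltas=[[0, 0, -1, 0, 0, 0, 10], [0, 0, 0, 0, 0, 0, 10]])

```text
clock: 9.57
position: [0.5506, -0.1419, 0.0431]
tool_rot: [1.045, 1.57, -0.442]
force: [-2.7, 0.6, 15.6]
grip_width: 0.0172
```

Request:
play_rows(deltas=[[0, 0, -1, 0, 0, 0, 10], [0, 0, 0, 0, 0, 0, 10]])

```text
clock: 9.82
position: [0.5504, -0.1419, 0.0419]
tool_rot: [1.038, 1.57, -0.448]
force: [-1.4, 0.1, 11.8]
grip_width: 0.0174
```

Request:
play_rows(deltas=[[0, 0, -1, 0, 0, 0, 10], [0, 0, 0, 0, 0, 0, 10]])

```text
clock: 10.07
position: [0.5503, -0.1418, 0.0406]
tool_rot: [1.078, 1.57, -0.409]
force: [-0.9, -0.8, 7.7]
grip_width: 0.0173
```

Request:
play_rows(deltas=[[0, 0, -1, 0, 0, 0, 10], [0, 0, 0, 0, 0, 0, 10]])

```text
clock: 10.32
position: [0.5503, -0.1419, 0.0397]
tool_rot: [0.948, 1.57, -0.538]
force: [-2.6, 0.4, 11.3]
grip_width: 0.0171
```

Request:
play_rows(deltas=[[0, 0, -1, 0, 0, 0, 10], [0, 0, 0, 0, 0, 0, 10]])

```text
clock: 10.58
position: [0.5503, -0.1418, 0.0389]
tool_rot: [0.98, 1.57, -0.507]
force: [-4.0, -0.4, 13.3]
grip_width: 0.0174
```

Request:
play_rows(deltas=[[0, 0, -1, 0, 0, 0, 10], [0, 0, 0, 0, 0, 0, 10]])

```text
clock: 10.82
position: [0.5504, -0.1418, 0.038]
tool_rot: [0.879, 1.57, -0.607]
force: [-4.0, 0.3, 18.7]
grip_width: 0.0169
```

Request:
play_rows(deltas=[[0, 0, -1, 0, 0, 0, 10], [0, 0, 0, 0, 0, 0, 10]])

```text
clock: 11.08
position: [0.5504, -0.1419, 0.0371]
tool_rot: [0.789, 1.57, -0.697]
force: [-4.3, -0.0, 22.4]
grip_width: 0.0174
```

```bash
python3 st.py
```

```text
11.075 pos [ 550.4 -141.9   37.1] F [-4.3 -0.  22.4] M [0.12 1.11 0.04] w 17.4 yaw jaw 4.83 xaxis [ 0.001 -0.001 -1.   ] q [ 0.44  0.74 -0.41  1.87  0.47  0.64 -0.18]
```

Force rises linearly on the floor, so the fuse is home. Next I'll unload, release and retreat.

Request:
play_rows(deltas=[[0, 0, 2, 0, 0, 0, 10], [0, 0, 2, 0, 0, 0, 10], [0, 0, 0, 0, 0, 0, 22], [0, 0, 0, 0, 0, 0, 34], [0, 0, 0, 0, 0, 0, 38], [0, 0, 0, 0, 0, 0, 38]])

```text
clock: 11.82
position: [0.55, -0.1417, 0.0402]
tool_rot: [-2.119, 1.571, 2.678]
force: [0.8, 0.4, 0.1]
grip_width: 0.0379
```

```bash
python3 st.py
```

```text
11.825 pos [ 550.  -141.7   40.2] F [0.8 0.4 0.1] M [-0.02 -0.   -0.01] w 37.9 yaw jaw 4.84 xaxis [-0.  0. -1.] q [ 0.44  0.73 -0.42  1.87  0.47  0.64 -0.18]
```

Request:
play_rows(deltas=[[0, 0, 20, 0, 0, 0, 38], [0, 0, 50, 0, 0, 0, 38], [0, 0, 60, 0, 0, 0, 20], [0, 0, 60, 0, 0, 0, 0], [0, 0, 60, 0, 0, 0, 0], [0, 0, 15, 0, 0, 0, 0], [0, 0, 0, 0, 0, 0, 0]])

```text
clock: 12.7
position: [0.55, -0.1417, 0.3065]
tool_rot: [1.094, 1.569, -0.392]
force: [0.6, -0.3, -0.7]
grip_width: 0.0
```

```bash
python3 st.py; python3 - <<'E'
from h import *
th=np.radians(4.85); ax=np.array([-np.sin(th),np.cos(th),0]); H=np.array([.550,-.141,.076])-ax*.083
print('hinge',H,proj('top',H))
for a in(1.65,1.75,1.85,1.95):
    T=H+.176*(ax*np.cos(a)+np.array([0,0,np.sin(a)])); print(a,T.round(3),proj('top',T).round(1),proj('side',T).round(1))
s=snap('side','side2.png');t=snap('top','top2.png')
c=np.zeros((560,800,3),np.uint8)
c[:520,:400]=cv2.resize(s[100:230,240:340],None,fx=4,fy=4,interpolation=cv2.INTER_CUBIC)
c[:280,400:800]=cv2.resize(t[170:240,300:400],None,fx=4,fy=4,interpolation=cv2.INTER_CUBIC)
cv2.imwrite('pics/c2.png',c)
E
```

```text
12.7 pos [ 550.  -141.7  306.5] F [ 0.6 -0.3 -0.7] M [-0.03  0.01  0.02] w 0.0 yaw jaw 4.83 xaxis [ 0.002 -0.001 -1.   ] q [ 0.56  0.4  -0.57  1.64  0.23  1.17  0.02]
hinge [ 0.55701744 -0.22370281  0.076     ] [358.32735655 209.07897796]
1.65 [ 0.558 -0.238  0.251] [378.2 194.5] [297.2 117.3]
1.75 [ 0.56  -0.255  0.249] [385.5 193.9] [298.5 115.3]
1.85 [ 0.561 -0.272  0.245] [392.4 193.5] [299.7 114. ]
1.95 [ 0.563 -0.289  0.239] [398.9 193.3] [300.8 113.2]
```

View pics/c2.png

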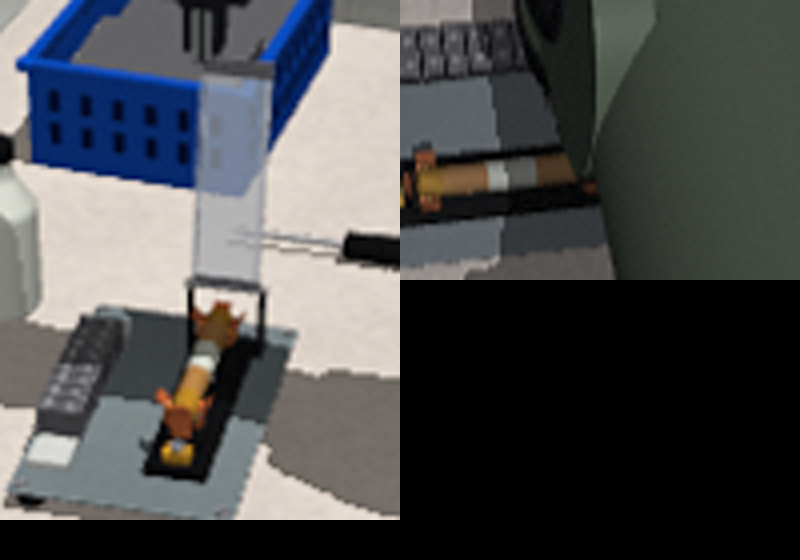

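Side crop: the fuse sits in both clips, at crop (185,400) and (218,325), and the cover stands open at about 1.78 rad. I'll go behind the cover now.

Request:
play_rows(deltas=[[4, -45, 0, 0, 0, 0, 0], [4, -45, 0, 0, 0, 0, 0], [4, -45, 0, 0, 0, 0, 0], [4, -46, 0, 0, 0, 0, 0], [0, 0, -30, 0, 0, 0, 0], [0, 0, -40, 0, 0, 0, 0], [0, 0, -36, 0, 0, 0, 0], [0, 0, 0, 0, 0, 0, 0]])

```text
clock: 13.8
position: [0.5643, -0.3218, 0.1957]
tool_rot: [-2.182, 1.564, 2.616]
force: [0.7, -0.5, 0.4]
grip_width: -0.0002
```

```bash
python3 st.py
```

```text
13.8 pos [ 564.3 -321.8  195.7] F [ 0.7 -0.5  0.4] M [-0.03 -0.06 -0.03] w -0.2 yaw jaw 4.87 xaxis [-0.006  0.003 -1.   ] q [ 0.73  0.64 -0.48  1.54  0.32  1.05  0.26]
```

Request:
play_rows(deltas=[[-1.5, 17, 3, 0, 0, 0, 0], [-1.5, 17, 3, 0, 0, 0, 0], [-1.5, 17, 3, 0, 0, 0, 0], [-1.5, 17, 0, 0, 0, 0, 0], [-1.5, 16, 0, 0, 0, 0, 0], [0, 0, 0, 0, 0, 0, 0]])

```text
clock: 14.55
position: [0.5592, -0.2367, 0.2098]
tool_rot: [1.161, 1.569, -0.323]
force: [-1.2, 0.2, 11.6]
grip_width: 0.0
```

```bash
python3 st.py; python3 - <<'E'
from h import *
s=snap('side','side3.png')
cv2.imwrite('pics/c3.png',cv2.resize(s[90:220,240:340],None,fx=4,fy=4,interpolation=cv2.INTER_CUBIC))
E
```

```text
14.55 pos [ 559.2 -236.7  209.8] F [-1.2  0.2 11.6] M [0.16 0.13 0.  ] w 0.0 yaw jaw 4.95 xaxis [ 0.002 -0.001 -1.   ] q [ 0.65  0.55 -0.5   1.65  0.31  1.01  0.13]
```

View pics/c3.png

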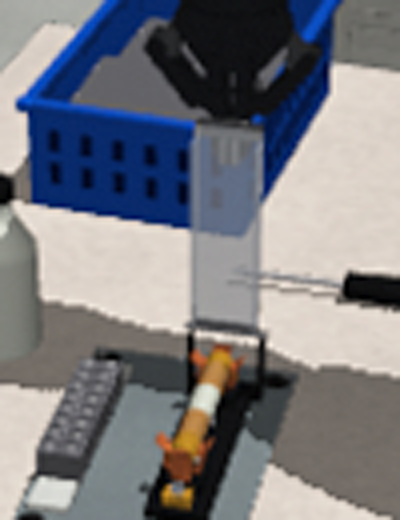

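The upward 11.6 N shows the knuckles resting on the cover's top edge, so I'll raise and use a larger contact radius (~152 mm).

Request:
play_rows(deltas=[[0, 0, 12, 0, 0, 0, 0], [0, 0, 11, 0, 0, 0, 0], [0, 0, 0, 0, 0, 0, 0]])

```text
clock: 14.98
position: [0.5589, -0.2387, 0.2324]
tool_rot: [1.064, 1.569, -0.423]
force: [0.2, -0.0, -0.3]
grip_width: 0.0001
```

```bash
python3 st.py
```

```text
14.975 pos [ 558.9 -238.7  232.4] F [ 0.2 -0.  -0.3] M [-0.01 -0.02 -0.02] w 0.1 yaw jaw 4.83 xaxis [ 0.001 -0.001 -1.   ] q [ 0.65  0.53 -0.51  1.63  0.29  1.05  0.14]
```

Request:
play_rows(deltas=[[-1.8, 21, -2, 0, 0, 0, 0], [-1.8, 21, -5, 0, 0, 0, 0], [-1.6, 19, -6, 0, 0, 0, 0], [-1.6, 18, -8.5, 0, 0, 0, 0], [0, 0, 0, 0, 0, 0, 0]])

```text
clock: 15.6
position: [0.5515, -0.158, 0.2091]
tool_rot: [-2.195, 1.57, 2.604]
force: [0.8, -1.1, 0.3]
grip_width: 0.0003
```

```bash
python3 st.py; python3 - <<'E'
from h import *
s=snap('side','side4.png')
cv2.imwrite('pics/c4.png',cv2.resize(s[90:220,240:340],None,fx=4,fy=4,interpolation=cv2.INTER_CUBIC))
E
```

```text
15.6 pos [ 551.5 -158.   209.1] F [ 0.8 -1.1  0.3] M [-0.03  0.01 -0.05] w 0.3 yaw jaw 4.96 xaxis [-0.001  0.001 -1.   ] q [ 0.55  0.51 -0.52  1.74  0.3   0.97 -0.  ]
```

View pics/c4.png

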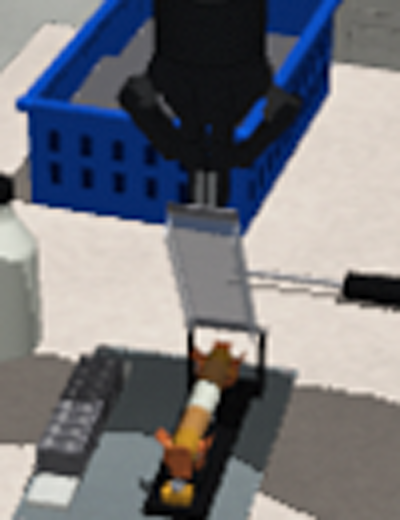

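The cover follows (about 60°) with its tip at crop (203,212), against the fingers. I'll continue along the arc.

Request:
play_rows(deltas=[[-1.3, 15.5, -11, 0, 0, 0, 0], [-1.3, 15, -13, 0, 0, 0, 0], [-1, 13, -15, 0, 0, 0, 0], [-1, 12, -16.5, 0, 0, 0, 0], [-0.8, 9, -18, 0, 0, 0, 0], [-0.6, 7, -18.5, 0, 0, 0, 0], [0, 0, 0, 0, 0, 0, 0]])

```text
clock: 16.52
position: [0.5449, -0.0872, 0.1162]
tool_rot: [-1.922, 1.568, 2.876]
force: [0.2, 0.0, -0.3]
grip_width: 0.0
```

```bash
python3 st.py
```

```text
16.525 pos [544.9 -87.2 116.2] F [ 0.2  0.  -0.3] M [-0.    0.01 -0.05] w 0.0 yaw jaw 4.91 xaxis [-0.003  0.001 -1.   ] q [ 0.4   0.6  -0.48  1.87  0.39  0.77 -0.21]
```

Request:
play_rows(deltas=[[-0.2, 2, -13, 0, 0, 0, 0], [-0.2, 2, -13, 0, 0, 0, 0], [0, 0, -6, 0, 0, 0, 0], [0, 0, -5, 0, 0, 0, 0], [0, 0, 0, 0, 0, 0, 0]])

```text
clock: 17.15
position: [0.5453, -0.0843, 0.0806]
tool_rot: [-1.665, 1.57, 3.132]
force: [-0.4, -0.1, 1.0]
grip_width: -0.0001
```

```bash
python3 st.py
```

```text
17.15 pos [545.3 -84.3  80.6] F [-0.4 -0.1  1. ] M [-0.03  0.02  0.  ] w -0.1 yaw jaw 4.83 xaxis [-0.  0. -1.] q [ 0.37  0.65 -0.45  1.89  0.43  0.69 -0.25]
```

Nearly shut. I'll press lightly until resistance shows.

Request:
play_rows(deltas=[[0, 0, -1.5, 0, 0, 0, 0], [0, 0, -1.5, 0, 0, 0, 0], [0, 0, 0, 0, 0, 0, 0]])

```text
clock: 17.52
position: [0.5454, -0.0843, 0.0778]
tool_rot: [1.595, 1.571, 0.109]
force: [0.3, -0.3, 0.1]
grip_width: -0.0004
```

Request:
play_rows(deltas=[[0, 0, -1, 0, 0, 0, 0], [0, 0, 0, 0, 0, 0, 0]])

```text
clock: 17.77
position: [0.5454, -0.0843, 0.0768]
tool_rot: [1.059, 1.571, -0.428]
force: [-0.1, 0.1, 1.5]
grip_width: 0.0001
```

Request:
play_rows(deltas=[[0, 0, -1, 0, 0, 0, 0], [0, 0, 0, 0, 0, 0, 0]])

```text
clock: 18.02
position: [0.5454, -0.0843, 0.0759]
tool_rot: [1.075, 1.571, -0.411]
force: [-0.2, -0.6, 6.0]
grip_width: 0.0
```

Request:
play_rows(deltas=[[0, 0, -1, 0, 0, 0, 0], [0, 0, 0, 0, 0, 0, 0], [0, 0, 10, 0, 0, 0, 0], [0, 0, 50, 0, 0, 0, 0], [0, 0, 60, 0, 0, 0, 0], [0, 50, 40, 0, 0, 0, 0], [0, 55, 0, 0, 0, 0, 0], [0, 55, 0, 0, 0, 0, 0]])

```text
clock: 19.02
position: [0.5453, 0.076, 0.2349]
tool_rot: [1.476, 1.569, -0.011]
force: [0.7, -0.4, 0.1]
grip_width: -0.0002
```

Request:
play_rows(deltas=[[0, 50, 0, 0, 0, 0, 0], [0, 50, 0, 0, 0, 0, 0], [0, 0, 0, 0, 0, 0, 0]])

```text
clock: 19.4
position: [0.5444, 0.1789, 0.2343]
tool_rot: [3.101, 1.569, 1.62]
force: [-0.2, -0.6, -0.4]
grip_width: 0.0002
```

```bash
python3 st.py; python3 - <<'E'
from h import *
s=snap('side','side5.png');t=snap('top','top5.png')
c=np.zeros((560,800,3),np.uint8)
c[:520,:400]=cv2.resize(s[130:260,240:340],None,fx=4,fy=4,interpolation=cv2.INTER_CUBIC)
c[:280,400:800]=cv2.resize(t[170:240,280:380],None,fx=4,fy=4,interpolation=cv2.INTER_CUBIC)
cv2.imwrite('pics/c5.png',c)
E
```

```text
19.4 pos [544.4 178.9 234.3] F [-0.2 -0.6 -0.4] M [-0.03 -0.01 -0.02] w 0.2 yaw jaw 5.16 xaxis [-0.     0.002 -1.   ] q [ 0.01  0.49 -0.6   1.72  0.31  1.03 -0.61]
```

View pics/c5.png

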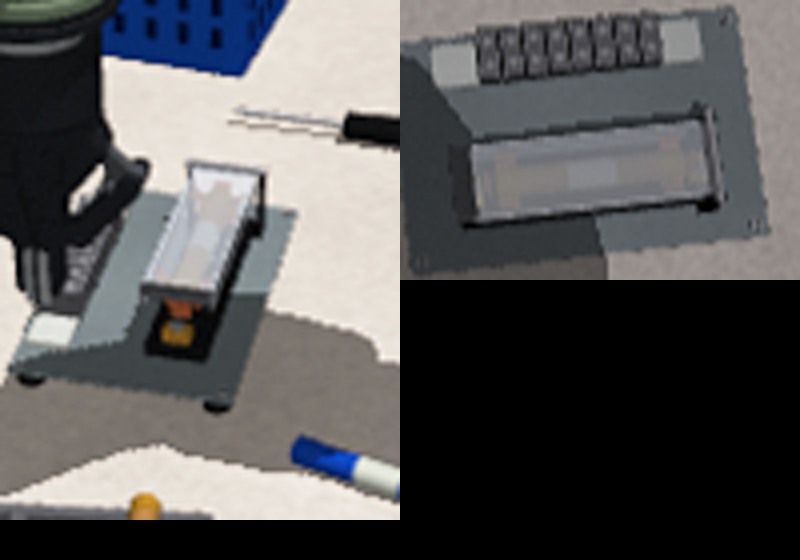

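The cover lies level over the fuse, with its lip at top crop (470,185). The stop was felt at z ≈ 77 mm, as expected for a shut cover. I'll hand in.

```bash
python3 -c "
from h import *
print(workorder.job_done())"
```

```text
the job is handed in; nothing more can be done
None
```

The long fuse is in the empty clips with the clear cover shut over it, and the job was handed in at about 19.5 s. No verdict was given.

- **Seating:** I pressed the fuse straight down. Force peaked at about 18 N, eased to about 8 N as the clips snapped, then rose roughly linearly on the floors. I stopped at 22 N. Afterwards I saw the fuse in both clips in the camera view, but took no separate measurement of its final height.
- **Cover:** I pushed it along its arc until it met a stop at about 77 mm. That is the height expected for a fully shut cover. The last pictures show it level over the fuse with the arm clear.
- **What went wrong:** On the first push at the cover, the gripper's knuckles pressed on its top edge with about 12 N. I raised the tool and carried on.
- **Disagreement:** The two cameras differed by 1 to 2 mm across the clips. The sideways forces, about 4 N at most while pressing, indicated good centring.
- **Not re-measured:** I stayed clear of the short fuse and the other things on the bench, but did not check their positions again.

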